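Interlock a flipped channel rail with two rails in the packing tray

TASK

Two aluminium channel rails lie side by side in the plywood packing tray, flanges up. From the profiles on the green cutting mat take the matching channel, the one of the same length and width that lies flanges down, and lay it gently, still flanges down, across the middle of the two, so that one of its flanges drops into each trough and rests on its bottom. Its ends should roughly line up with theirs; leave the two lower rails seated in their bays and let go.

Things in the scene. Friction and masses are not known exactly. Their poses are not given: they have to be found in the camera images.
- rail_mid (a point): Matching rail: aluminium U-channel, flanges down, 150 mm long, 60 wide, 30 high, walls 4 thick, about 0.18 kg. Beside it, in any order: a channel 80 long, one only 36 wide, and an L-angle with a leg up. Point: its centre, 15 mm above its flange edges, 15 below its top. x along its length, y across (grip across the 60 mm width), z up. The same either way round.
- tray: Fixed plywood tray, 176 (x) by 188 (y) mm, floor 10 thick, cleats 20 mm above the table. Two bays along its x, centred at y = +40 and -40 mm. Origin: centre of its underside, on the table; z up. Nested, the rail's centre is 29 mm above this origin, its flange edges 14 mm up, its length along x, with 12 mm play sideways and a 36 mm wide gap for a finger at each side in the troughs.
- lower_left: Lower rail: aluminium U-channel like the rail (150 mm long, 60 wide, 30 high, walls 4 thick), loose in the left (tray y = +40 mm) bay of the tray, flanges up: an open trough 52 mm wide, its bottom 14 mm and its flange tops 40 mm above the table. Origin: centre of its underside, on the tray floor; x along its length, z up.
- lower_right: Lower rail: aluminium U-channel like the rail (150 mm long, 60 wide, 30 high, walls 4 thick), loose in the right (tray y = -40 mm) bay of the tray, flanges up: an open trough 52 mm wide, its bottom 14 mm and its flange tops 40 mm above the table. Origin: centre of its underside, on the tray floor; x along its length, z up.

How it is judged:
By the outcome, as a careful person would: the job done as asked, in the order asked, and still so for the second after the job is handed in, with the robot touching nothing.
It also fails if it takes over 38 s, if anything falls off the work surface, if the arm or the gripper's body presses on something with over 40 N, if the wrist force passes 120 N, or if a joint passes its speed limit or range.

ROBOT

A 6-joint arm with a two-finger parallel gripper is mounted at the origin on the work surface. World frame = base frame: x ahead of the robot, y to its left, z up, the work surface at z = 0. Lengths are in mm, angles in rad, forces in N, time in s.
With the tool pointing down it reaches from about 300 to 775 mm from the base axis. Payload 14.6 kg.
Tool frame: the origin (TCP) lies on the centre line of the jaws, within the pads' length; the fingertips stand manip.finger_overhang ahead of it and the grasp point (between the pads) lies 11 mm behind it (manip.finger_overhang is the distance from the TCP to the fingertips, in mm); y points along the fingers, x is the direction in which the jaws open and shut, and the axes are right-handed (so a half turn about y gives the same grasp; the last joint's range is limited). The gripper opens to 94 mm and grips with 3 to 60 N. Pads are 16 mm wide; open, the fingers measure 119 mm over their backs; the gripper's body (75 mm by 177 mm) begins 78 mm behind the grasp point.
Start: joints at [1.122, 0.3, 1.521, -0, 1.321, -0.067], TCP at [204.922, 510.388, 213.446] pointing down, gripper open.
Joint ranges: [-3.03, 3.03], [-0.79, 2.21], [0.23, 2.52], [-1.04, 4.18], [0, 3.07], [-2.55, 2.55]. Speed limits (rad/s): [2.22, 2.22, 2.57, 3.14, 3.14, 3.14].

INTERFACE

Orientations are given as [roll, pitch, yaw] about the fixed x, y, z axes, in that order (R = Rz(yaw) Ry(pitch) Rx(roll)).
In Python, from cell import monitor, viewer, ticket, manip gives the robot as it stands.
- The arm moves only by the shell command python3 -m jog 'ROWS' [FORCE]. ROWS is JSON, a list of rows, each an object of numbers: "grip": the finger opening in cm, from 0 to 9.4; "dx", "dy", "dz": the shift along the tool's x, y, z in cm; "spin": the turn about the tool's y in degrees. In form: [{"grip": .., "dx": .., "dy": .., "dz": .., "spin": ..}, ...]. A call has 1 to 20 rows; each row is the pose to reach, as a shift and turn from the pose commanded when the call began, along the tool's axes at that moment; what a row does not reach only later rows make up. A row lasts 1/8 s, in which the tool goes at most 62.5 mm and 10.7 degrees, less where a joint would pass 70% of its speed; a pose out of reach is approached as far as the arm can. A call with a gripper value outside its range is refused whole. The fingers move at their own pace and stop on an object; FORCE is the grip in N (left out, the last holds). Time passes only in rows, so rows that repeat a pose let the fingers close. It gives the time, the measured TCP pose, the force and the opening at its end, in the units of the state.
- monitor.read_state(): the state, without advancing time (a new reading comes with each control period).
- viewer.camera(name): name is "side" or "top"; returns a dict with "color" (420x560x3 uint8, red, green, blue), "vertical_fov" (degrees; the focal length in pixels is half the picture's height over the tangent of half this angle, whatever the lens; pixels are square), "cx", "cy" (the principal point, pixels), "k1" (the pictures are not rectified: a ray, as slopes to the right and down, at radius r is drawn at 1 + k1 r^2 times it, then the intrinsics apply), "rvec" (rotation vector, rad) and "tvec" (3), from world to camera coordinates, as OpenCV has them. Camera axes: x right, y down, z forward; pixel columns grow to the right and rows downward; lengths in mm; the calibration is good to about 2 mm. A picture is of the moment at which its call begins. There is no depth.
- ticket.sign_off(): hands the job in, once; it reports no verdict.
The state is a dict: "clock": time; "joints": joint angles; "qd": joint speeds; "effort": joint torques, N m; "eef_pos": TCP position; "eef_rot": TCP orientation; "wrist_force": force on the tool from outside, world axes, zero at the start; "moment": the same for the moment, N m; "finger_gap": finger opening in mm.
Only numpy, scipy, OpenCV 4.12 (cv2) and the standard library are available. Lean on these libraries where they do the work, as an engineer would, in place of code of your own. Each camera call takes 0.05 s, during which the arm holds its last target. There are 200 camera calls.

## Working session

There is one attempt and no reset: what is moved stays moved. The work goes in short steps, Python scripts to look and compute and a shell command to move; the robot and the scene stay as the last step left them, time stands still between calls to the robot, and variables do not carry over. Pictures are saved under pics/ and viewed, about 8 in all and at most 12, crops included, and the job is handed in when it is done.

```bash
ls; mkdir -p pics; cat > h.py <<'E'
import numpy as np, cv2
from cell import monitor, viewer, ticket, manip
def cam(n):
    c=viewer.camera(n); im=c["color"]; f=im.shape[0]/2/np.tan(np.radians(c["vertical_fov"])/2)
    c["K"]=np.array([[f,0,c["cx"]],[0,f,c["cy"]],[0,0,1]]); c["D"]=np.array([c["k1"],0,0,0.])
    c["R"]=cv2.Rodrigues(np.array(c["rvec"],float))[0]; c["t"]=np.array(c["tvec"],float); c["im"]=cv2.cvtColor(im,cv2.COLOR_RGB2BGR)
    return c
def ray(c,uv,z):
    uv=np.array(uv,float).reshape(-1,1,2)
    n=cv2.undistortPoints(uv,c["K"],c["D"]).reshape(-1,2)
    d=np.c_[n,np.ones(len(n))]@c["R"]; o=-c["R"].T@c["t"]
    return o+d*((z-o[2])/d[:,2])[:,None]
def proj(c,P):
    return cv2.projectPoints(np.array(P,float).reshape(-1,3),np.array(c["rvec"],float),c["t"],c["K"],c["D"])[0].reshape(-1,2)
E
python3 - <<'E'
from h import *
s=monitor.read_state(); print(s, manip.finger_overhang)
for n in("top","side"):
    c=cam(n); cv2.imwrite(f"pics/{n}0.png",c["im"]); print(n,c["vertical_fov"],c["cx"],c["cy"],c["k1"],-c["R"].T@c["t"])
E
```

```text
pics
{'clock': 0.0, 'joints': array([ 1.12240253e+00,  3.00489201e-01,  1.52159896e+00, -2.77125733e-05,
        1.32066507e+00, -6.66225509e-02]), 'qd': array([ 5.66531746e-06,  2.96010069e-04, -1.03414589e-03,  9.45960424e-04,
       -1.31821551e-04,  1.24240145e-03]), 'effort': array([ 5.00183305e-04, -5.31796432e+01, -3.52741635e+01,  7.08833733e-02,
        2.42892362e-02, -1.09534203e-04]), 'eef_pos': array([204.8215998 , 510.16677877, 212.86882619]), 'eef_rot': array([-1.57074585e+00,  1.15978602e-03,  1.18903199e+00]), 'wrist_force': array([-0.23120206, -0.28630839,  0.16164223]), 'moment': array([ 0.00966698,  0.06965356, -0.01232895]), 'finger_gap': 93.76400914908406} 8.0
top 55.59688067308021 280.44291309070866 205.51594580811764 -0.10166634693340702 [391.13483033   4.35646252 905.62418284]
side 45.97579490034195 276.3295954695681 209.82378075209823 -0.14553162546737317 [  21.58003726 -677.18083233  706.8563746 ]
```

View pics/top0.png

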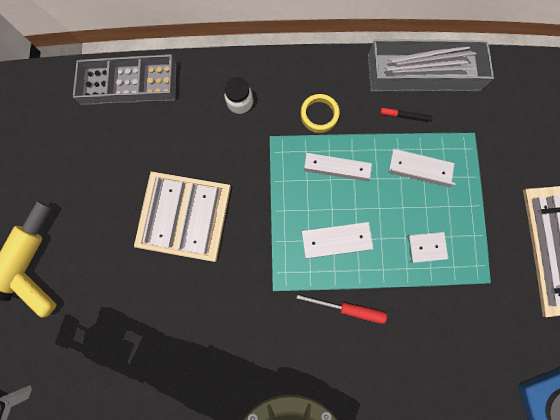

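View pics/side0.png

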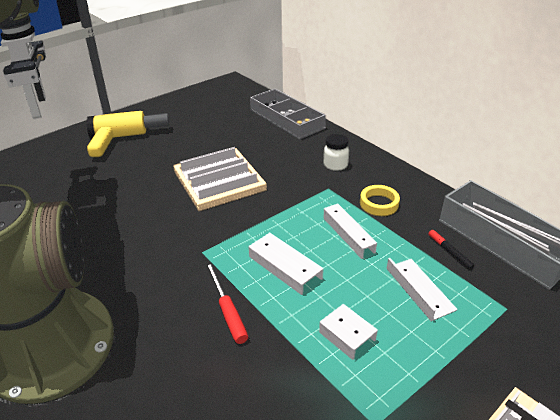

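Top view: matching rail at about (337,240) (150 × 60, flanges down). The narrow channel is at (338,167), the L-angle at (422,168) and the short channel at (428,247). The tray is at (182,216). The side view agrees. Next I'll measure.

```bash
cat > m.py <<'E'
from h import *
c=cam("top"); im=c["im"]; hsv=cv2.cvtColor(im,cv2.COLOR_BGR2HSV); g=cv2.cvtColor(im,cv2.COLOR_BGR2GRAY)
# rail top face
def rect(mask,roi,z,name):
    x0,y0,x1,y1=roi; m=np.zeros_like(mask); m[y0:y1,x0:x1]=mask[y0:y1,x0:x1]
    k=max(cv2.findContours(m,cv2.RETR_EXTERNAL,cv2.CHAIN_APPROX_NONE)[0],key=cv2.contourArea)
    P=ray(c,k.reshape(-1,2),z)[:,:2].astype(np.float32)
    (cx,cy),(w,h),a=cv2.minAreaRect(P); b=cv2.boxPoints(((cx,cy),(w,h),a))
    e=max([b[1]-b[0],b[2]-b[1]],key=np.linalg.norm); 
    print(name,"c",np.round([cx,cy],1),"size",round(w,1),round(h,1),"long axis deg",round(np.degrees(np.arctan2(e[1],e[0]))%180,1)); return b
def holes(roi,z,thr,name):
    x0,y0,x1,y1=roi; m=((g[y0:y1,x0:x1]<thr)*255).astype(np.uint8)
    n,l,st,ce=cv2.connectedComponentsWithStats(m)
    for i in range(1,n):
        if 3<=st[i,4]<=40: 
            print(name,"hole px",np.round(ce[i]+[x0,y0],1),st[i,4],np.round(ray(c,ce[i]+[x0,y0],z)[0,:2],1))
white=((hsv[...,1]<40)&(g>195)).astype(np.uint8)*255
wood=((hsv[...,0]>8)&(hsv[...,0]<28)&(hsv[...,1]>45)&(g>90)).astype(np.uint8)*255
rect(white,(292,205,385,270),30,"rail")
holes((300,222,376,260),30,110,"rail")
rect(wood,(125,160,240,270),20,"tray")
holes((150,178,220,255),14,60,"low")
big=cv2.resize(im[160:270,120:240],None,fx=5,fy=5,interpolation=cv2.INTER_CUBIC)
r=cv2.resize(im[215:265,290:385],None,fx=5,fy=5,interpolation=cv2.INTER_CUBIC)
r=cv2.copyMakeBorder(r,0,0,0,600-475,cv2.BORDER_CONSTANT)
cv2.imwrite("pics/crop_tray.png",big); cv2.imwrite("pics/crop_rail.png",r)
E
python3 m.py
```

```text
rail c [ 456.8 -115.4] size 59.7 150.2 long axis deg 96.2
rail hole px [360.6 236.2] 5 [ 462.7 -167.9]
rail hole px [313.1 242.9] 8 [451.  -62.4]
tray c [521. 231.] size 192.7 178.9 long axis deg 78.7
low hole px [169.7 190.3] 3 [580.9 261.9]
low hole px [204. 196.] 3 [565.4 181.7]
low hole px [160.3 235.3] 3 [477.3 281.4]
low hole px [194.3 241.3] 3 [462.  203.2]
low hole px [218.7 251.2] 11 [438.8 147.9]
```

View pics/crop_tray.png

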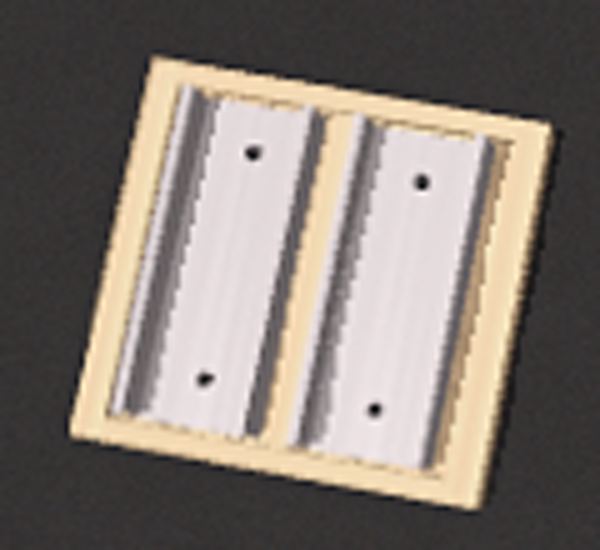

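```bash
cat > go.py <<'E'
import sys; from h import *
from scipy.spatial.transform import Rotation as Ro
x,y,z,yaw=map(float,sys.argv[1:5]); s=monitor.read_state(); R=Ro.from_euler("xyz",s["eef_rot"]).as_matrix()
d=R.T@(np.array([x,y,z])-s["eef_pos"])/10; y0=np.degrees(np.arctan2(R[1,0],R[0,0]))
print("pos",s["eef_pos"].round(1),"yaw",y0.round(2),"dx dy dz cm",d.round(2),"spin",round((y0-yaw+180)%360-180,2),"t",s["clock"],"F",s["wrist_force"].round(1),"j",s["joints"].round(2),"gap",s["finger_gap"])
E
python3 go.py 457 -115.2 120 6.3
```

```text
pos [204.8 510.2 213. ] yaw 68.13 dx dy dz cm [-48.64   9.34 -46.7 ] spin 61.83 t 0.15 F [ 1.1 -0.3  0.3] j [ 1.12  0.3   1.52 -0.    1.32 -0.07] gap 94.01672587978062
```

```bash
python3 -m jog '[{"grip":9.4,"dx":-1.2,"dy":0,"dz":-1.2,"spin":1.5},{"grip":9.4,"dx":-4,"dy":0,"dz":-4,"spin":5},{"grip":9.4,"dx":-8,"dy":0,"dz":-7.7,"spin":10},{"grip":9.4,"dx":-12,"dy":0,"dz":-11.5,"spin":15},{"grip":9.4,"dx":-16,"dy":0,"dz":-15.4,"spin":20},{"grip":9.4,"dx":-20,"dy":0,"dz":-19.2,"spin":25},{"grip":9.4,"dx":-24,"dy":0,"dz":-23,"spin":30.5},{"grip":9.4,"dx":-28,"dy":0,"dz":-26.9,"spin":35.5},{"grip":9.4,"dx":-32,"dy":1,"dz":-30.7,"spin":40.5},{"grip":9.4,"dx":-36,"dy":2.5,"dz":-34.6,"spin":46},{"grip":9.4,"dx":-40,"dy":4.5,"dz":-38.4,"spin":51},{"grip":9.4,"dx":-44,"dy":6.5,"dz":-42.2,"spin":56},{"grip":9.4,"dx":-47,"dy":8.2,"dz":-45.1,"spin":60},{"grip":9.4,"dx":-48.3,"dy":9.1,"dz":-46.4,"spin":61.5},{"grip":9.4,"dx":-48.64,"dy":9.34,"dz":-46.7,"spin":61.83},{"grip":9.4,"dx":-48.64,"dy":9.34,"dz":-46.7,"spin":61.83},{"grip":9.4,"dx":-48.64,"dy":9.34,"dz":-46.7,"spin":61.83}]' 20; python3 go.py 457 -115.2 14.5 6.3
```

```text
clock: 2.28
eef_pos: [457.1, -114.1, 120.7]
eef_rot: [-1.571, -0.001, 0.112]
wrist_force: [0.7, 0.3, 0.0]
finger_gap: 93.9
pos [ 457.1 -114.1  120.7] yaw 6.39 dx dy dz cm [-0.03 10.62 -0.11] spin 0.09 t 2.275 F [0.7 0.3 0. ] j [-0.32  0.23  1.84  0.    1.07 -0.43] gap 93.93562381856677
```

```bash
python3 -m jog '[{"grip":9.4,"dx":0,"dy":0.8,"dz":-0.1,"spin":0},{"grip":9.4,"dx":0,"dy":2.5,"dz":-0.1,"spin":0},{"grip":9.4,"dx":0,"dy":4.5,"dz":-0.1,"spin":0},{"grip":9.4,"dx":0,"dy":6.5,"dz":-0.1,"spin":0},{"grip":9.4,"dx":0,"dy":8.3,"dz":-0.1,"spin":0},{"grip":9.4,"dx":0,"dy":9.6,"dz":-0.1,"spin":0},{"grip":9.4,"dx":0,"dy":10.3,"dz":-0.1,"spin":0},{"grip":9.4,"dx":0,"dy":10.6,"dz":-0.1,"spin":0},{"grip":9.4,"dx":0,"dy":10.6,"dz":-0.1,"spin":0},{"grip":9.4,"dx":0,"dy":10.6,"dz":-0.1,"spin":0}]' 20; python3 go.py 457 -115.2 14.5 6.3; python3 - <<'E'
from h import *
c=cam("side"); cv2.imwrite("pics/grasp.png",cv2.resize(c["im"][200:330,200:360],None,fx=4,fy=4)[:600])
E
```

```text
clock: 3.52
eef_pos: [457.4, -116.1, 14.4]
eef_rot: [-1.571, -0.001, 0.11]
wrist_force: [-0.4, 0.0, -0.3]
finger_gap: 94.1
pos [ 457.4 -116.1   14.4] yaw 6.29 dx dy dz cm [-0.03 -0.01  0.09] spin -0.01 t 3.525 F [-0.4  0.  -0.3] j [-0.33  0.41  1.91 -0.    0.83 -0.44] gap 94.11681279361169
```

View pics/grasp.png

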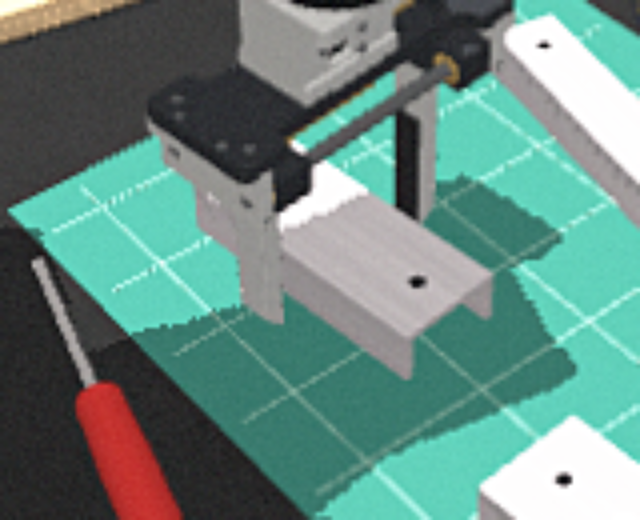

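The fingers straddle the middle of the rail, near (262,305) and (415,190) in the crop, clear of the neighbours. Now I'll close and lift.

```bash
python3 -m jog '[{"grip":8,"dx":0,"dy":0,"dz":0.05,"spin":0},{"grip":7,"dx":0,"dy":0,"dz":0.05,"spin":0},{"grip":6.3,"dx":0,"dy":0,"dz":0.05,"spin":0},{"grip":6,"dx":0,"dy":0,"dz":0.05,"spin":0},{"grip":5.5,"dx":0,"dy":0,"dz":0.05,"spin":0},{"grip":5.5,"dx":0,"dy":0,"dz":0.05,"spin":0},{"grip":5.5,"dx":0,"dy":0,"dz":0.05,"spin":0},{"grip":5.5,"dx":0,"dy":0,"dz":0.05,"spin":0}]' 25; python3 go.py 521.4 232 115 78.8
```

```text
clock: 4.58
eef_pos: [457.2, -115.5, 14.1]
eef_rot: [-1.571, -0.0, 0.11]
wrist_force: [0.7, -0.1, -0.4]
finger_gap: 60.1
pos [ 457.2 -115.5   14.1] yaw 6.29 dx dy dz cm [ 10.2  -10.09  33.84] spin -72.51 t 4.575 F [ 0.7 -0.1 -0.4] j [-0.33  0.41  1.91  0.    0.83 -0.44] gap 60.05079185830096
```

```bash
python3 -m jog '[{"grip":5.5,"dx":0,"dy":-0.5,"dz":0,"spin":0},{"grip":5.5,"dx":0,"dy":-2,"dz":0,"spin":0},{"grip":5.5,"dx":0,"dy":-4,"dz":0,"spin":0},{"grip":5.5,"dx":0,"dy":-6.2,"dz":0.3,"spin":0},{"grip":5.5,"dx":0.3,"dy":-8.2,"dz":1.2,"spin":-2},{"grip":5.5,"dx":1,"dy":-9.5,"dz":3.3,"spin":-7},{"grip":5.5,"dx":1.8,"dy":-10,"dz":6,"spin":-13},{"grip":5.5,"dx":2.7,"dy":-10,"dz":9,"spin":-19.5},{"grip":5.5,"dx":3.6,"dy":-10,"dz":12,"spin":-26},{"grip":5.5,"dx":4.5,"dy":-10,"dz":15,"spin":-32.5},{"grip":5.5,"dx":5.4,"dy":-10,"dz":18,"spin":-39},{"grip":5.5,"dx":6.3,"dy":-10,"dz":21,"spin":-45.5},{"grip":5.5,"dx":7.2,"dy":-10,"dz":24,"spin":-52},{"grip":5.5,"dx":8.1,"dy":-10,"dz":27,"spin":-58.5},{"grip":5.5,"dx":9,"dy":-10,"dz":30,"spin":-64.5},{"grip":5.5,"dx":9.7,"dy":-10,"dz":32.3,"spin":-69.5},{"grip":5.5,"dx":10.1,"dy":-10,"dz":33.5,"spin":-72},{"grip":5.5,"dx":10.2,"dy":-10,"dz":33.84,"spin":-72.5},{"grip":5.5,"dx":10.2,"dy":-10,"dz":33.84,"spin":-72.5},{"grip":5.5,"dx":10.2,"dy":-10,"dz":33.84,"spin":-72.5}]'; python3 go.py 521.4 232 60 78.8
python3 - <<'E'
from h import *
a=cam("top")["im"][130:290,90:260]; b=cam("side")["im"][60:230,130:310]
f=lambda i:cv2.resize(i,(400,int(400*i.shape[0]/i.shape[1])),interpolation=cv2.INTER_CUBIC)[:376]
cv2.imwrite("pics/over.png",np.hstack([f(a),f(b)]))
E
```

```text
clock: 7.08
eef_pos: [521.4, 231.4, 114.1]
eef_rot: [-1.571, 0.0, 1.374]
wrist_force: [-0.5, 0.3, -1.7]
finger_gap: 59.6
pos [521.4 231.4 114.1] yaw 78.71 dx dy dz cm [0.06 5.41 0.01] spin -0.09 t 7.075 F [-0.5  0.3 -1.7] j [ 0.35  0.44  1.57 -0.    1.13 -1.02] gap 59.5620317778337
```

View pics/over.png

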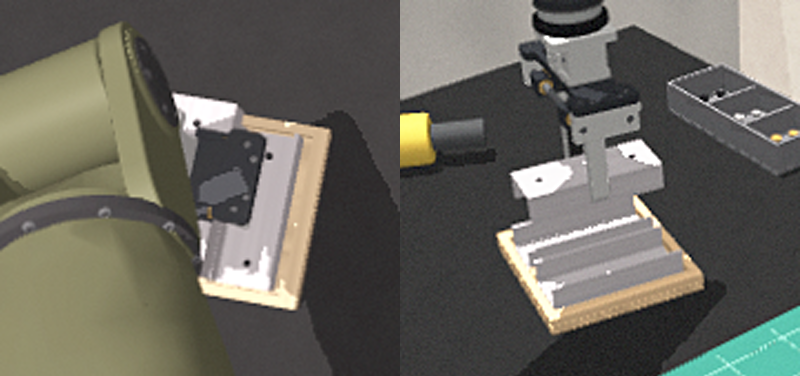

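The rail hangs level over the tray. In the side crop its holes are at (540,181) and (632,156), with both troughs free below. Next I'll check the alignment in the side view, independently of the top one.

```bash
python3 - <<'E'
from h import *
c=cam("side"); g=cv2.cvtColor(c["im"],cv2.COLOR_BGR2GRAY)
H=[]
for (u,v) in ((193,141.5),(234.4,130.2)):
    u0,v0=int(u)-5,int(v)-5; p=g[v0:v0+11,u0:u0+11].astype(float); w=np.clip(np.percentile(p,60)-40-p,0,None)
    yy,xx=np.mgrid[v0:v0+11,u0:u0+11]; q=[(w*xx).sum()/w.sum(),(w*yy).sum()/w.sum()]; P=ray(c,q,130)[0,:2]; H.append(P); print(np.round(q,1),P.round(1))
H=np.array(H); print("held centre",H.mean(0).round(1),"ang",np.degrees(np.arctan2(*(H[1]-H[0])[::-1])).round(1))
# tray in the first side picture
im=cv2.imread("pics/side0.png"); hsv=cv2.cvtColor(im,cv2.COLOR_BGR2HSV)
m=((hsv[...,0]>8)&(hsv[...,0]<28)&(hsv[...,1]>45)&(hsv[...,2]>150)).astype(np.uint8)*255; m[:130]=0;m[215:]=0;m[:,:160]=0;m[:,280:]=0
k=max(cv2.findContours(m,cv2.RETR_EXTERNAL,cv2.CHAIN_APPROX_NONE)[0],key=cv2.contourArea)
k=cv2.convexHull(k); q=cv2.approxPolyDP(k,6,True).reshape(-1,2); print(q.tolist())
print(ray(c,q,20)[:,:2].round(0).tolist())
# predicted tray top corners from the top view
a=np.radians(-11.2); R=np.array([[np.cos(a),-np.sin(a)],[np.sin(a),np.cos(a)]])
C=np.array([[88,94],[88,-94],[-88,-94],[-88,94]])@R.T+[521.3,231.8]
print("pred px top",proj(c,np.c_[C,[20]*4]).round(1).tolist(),"bottom",proj(c,np.c_[C,[0]*4]).round(1).tolist())
# lower rail flange tops predicted: ends of the outer right flange (y=-70), inner y=-10
o=im.copy()
for yy in (70,40+30-60,-10,-70,):
    L=np.array([[75,yy],[-75,yy]])@R.T+[521.3,231.8]; p=proj(c,np.c_[L,[40,40]]); print(yy,p.round(1).tolist())
    cv2.line(o,tuple(p[0].round().astype(int).tolist()),tuple(p[1].round().astype(int).tolist()),(0,0,255),1)
p=proj(c,np.c_[C,[20]*4]).round().astype(np.int32); cv2.polylines(o,[p],True,(255,0,0),1)
cv2.imwrite("pics/chk.png",cv2.resize(np.hstack([im[140:215,165:275],o[140:215,165:275]]),None,fx=3.6,fy=3.6,interpolation=cv2.INTER_NEAREST))
E
```

```text
[192.1 140.7] [471.6 242.7]
[233.3 132.3] [567.7 212.7]
held centre [519.7 227.7] ang -17.4
[[266, 186], [198, 209], [173, 166]]
[[585.0, 112.0], [412.0, 139.0], [454.0, 338.0]]
pred px top [[234.8, 148.2], [264.9, 183.5], [196.0, 204.5], [172.1, 165.5]] bottom [[235.3, 154.6], [265.2, 190.2], [197.1, 211.3], [173.2, 172.0]]
70 [[233.2, 147.1], [178.6, 162.0]]
10 [[242.3, 157.7], [186.0, 173.6]]
-10 [[245.5, 161.5], [188.7, 177.7]]
-70 [[255.5, 173.2], [196.9, 190.5]]
```

View pics/chk.png

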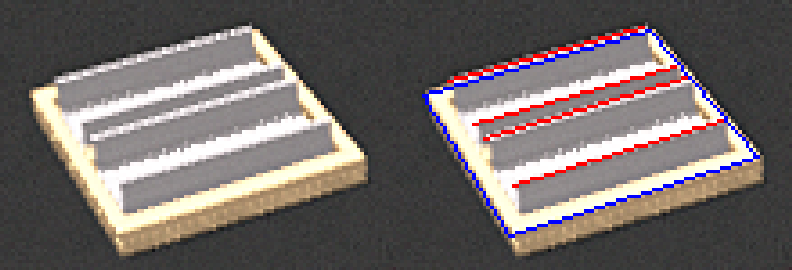

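The top-view prediction, drawn on the side view, fits the tray and flange edges to about 1 px. The hole-centroid angle (-17.4°) came from noisy small windows, and flat pads fix the yaw anyway, so I'm not using it. Lowering to just above the flange tops.

```bash
python3 -m jog '[{"grip":5.5,"dx":0.03,"dy":0.5,"dz":0,"spin":0},{"grip":5.5,"dx":0.05,"dy":1.5,"dz":0,"spin":0},{"grip":5.5,"dx":0.05,"dy":2.6,"dz":0,"spin":0},{"grip":5.5,"dx":0.05,"dy":3.7,"dz":0,"spin":0},{"grip":5.5,"dx":0.05,"dy":4.6,"dz":0,"spin":0},{"grip":5.5,"dx":0.05,"dy":5.2,"dz":0,"spin":0},{"grip":5.5,"dx":0.05,"dy":5.4,"dz":0,"spin":0},{"grip":5.5,"dx":0.05,"dy":5.4,"dz":0,"spin":0},{"grip":5.5,"dx":0.05,"dy":5.4,"dz":0,"spin":0}]'; python3 go.py 521.4 232 28.1 78.8
python3 - <<'E'
from h import *
c=cam("side");b=c["im"][90:220,150:300]
cv2.imwrite("pics/low.png",cv2.resize(b,None,fx=4,fy=4,interpolation=cv2.INTER_CUBIC))
E
```

```text
clock: 8.35
eef_pos: [521.7, 232.6, 60.4]
eef_rot: [-1.571, -0.0, 1.375]
wrist_force: [-0.5, 0.2, -1.6]
finger_gap: 60.0
pos [521.7 232.6  60.4] yaw 78.8 dx dy dz cm [-0.07  3.23  0.02] spin -0.0 t 8.35 F [-0.5  0.2 -1.6] j [ 0.36  0.51  1.6   0.    1.02 -1.02] gap 59.95817552607852
```

View pics/low.png

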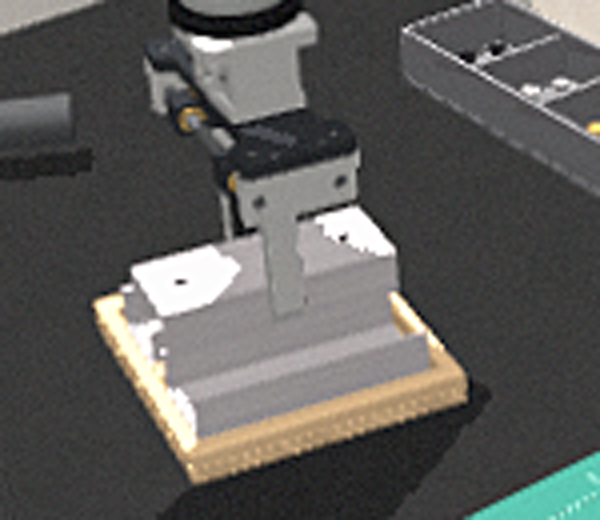

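The rail is parallel to the lower rails and centred, with its finger at (288,290) over the near trough. I'll lower it slowly, watching force.

```bash
python3 -m jog '[{"grip":5.5,"dx":0,"dy":0.4,"dz":0,"spin":0},{"grip":5.5,"dx":-0.05,"dy":1,"dz":0,"spin":0},{"grip":5.5,"dx":-0.05,"dy":1.5,"dz":0,"spin":0},{"grip":5.5,"dx":-0.05,"dy":2,"dz":0,"spin":0},{"grip":5.5,"dx":-0.05,"dy":2.4,"dz":0,"spin":0},{"grip":5.5,"dx":-0.05,"dy":2.7,"dz":0,"spin":0},{"grip":5.5,"dx":-0.05,"dy":2.9,"dz":0,"spin":0},{"grip":5.5,"dx":-0.05,"dy":2.9,"dz":0,"spin":0},{"grip":5.5,"dx":-0.05,"dy":2.9,"dz":0,"spin":0}]'; python3 go.py 521.4 232 28.1 78.8
```

```text
clock: 9.52
eef_pos: [521.5, 232.1, 31.2]
eef_rot: [-1.571, -0.0, 1.375]
wrist_force: [0.1, -0.1, -0.8]
finger_gap: 59.9
pos [521.5 232.1  31.2] yaw 78.8 dx dy dz cm [-0.01  0.31  0.  ] spin -0.0 t 9.525 F [ 0.1 -0.1 -0.8] j [ 0.35  0.56  1.62  0.    0.97 -1.02] gap 59.93514390869291
```

```bash
python3 -m jog '[{"grip":5.5,"dx":0,"dy":0.08,"dz":0,"spin":0},{"grip":5.5,"dx":0,"dy":0.16,"dz":0,"spin":0},{"grip":5.5,"dx":0,"dy":0.22,"dz":0,"spin":0},{"grip":5.5,"dx":0,"dy":0.26,"dz":0,"spin":0},{"grip":5.5,"dx":0,"dy":0.26,"dz":0,"spin":0},{"grip":5.5,"dx":0,"dy":0.26,"dz":0,"spin":0}]'; python3 go.py 521.4 232 28.1 78.8
```

```text
clock: 10.28
eef_pos: [521.4, 232.1, 28.5]
eef_rot: [-1.571, 0.0, 1.375]
wrist_force: [0.8, -0.7, -3.2]
finger_gap: 60.0
pos [521.4 232.1  28.5] yaw 78.8 dx dy dz cm [-0.01  0.04 -0.  ] spin -0.0 t 10.275 F [ 0.8 -0.7 -3.2] j [ 0.35  0.56  1.62 -0.    0.96 -1.02] gap 59.96989316787314
```

```bash
python3 -m jog '[{"grip":5.5,"dx":0,"dy":0.02,"dz":0,"spin":0},{"grip":5.5,"dx":0,"dy":0.05,"dz":0,"spin":0},{"grip":5.5,"dx":0,"dy":0.05,"dz":0,"spin":0},{"grip":5.5,"dx":0,"dy":0.05,"dz":0,"spin":0}]'; python3 go.py 521.4 232 28.1 78.8
```

```text
clock: 10.78
eef_pos: [521.4, 232.1, 28.1]
eef_rot: [-1.571, -0.0, 1.375]
wrist_force: [-2.0, -0.4, 2.3]
finger_gap: 59.4
pos [521.4 232.1  28.1] yaw 78.8 dx dy dz cm [-0.01 -0.    0.  ] spin -0.0 t 10.775 F [-2.  -0.4  2.3] j [ 0.35  0.56  1.62  0.    0.96 -1.02] gap 59.429912421830956
```

It touched at the expected height (Fz changed sign). Now a gentle release to 76 mm, then straight up.

```bash
python3 -m jog '[{"grip":6.1,"dx":0,"dy":0,"dz":0,"spin":0},{"grip":6.4,"dx":0,"dy":0,"dz":0,"spin":0},{"grip":6.9,"dx":0,"dy":0,"dz":0,"spin":0},{"grip":7.6,"dx":0,"dy":0,"dz":0,"spin":0},{"grip":7.6,"dx":0,"dy":0,"dz":0,"spin":0},{"grip":7.6,"dx":0,"dy":0,"dz":0,"spin":0},{"grip":7.6,"dx":0,"dy":-0.5,"dz":0,"spin":0},{"grip":7.6,"dx":0,"dy":-1.5,"dz":0,"spin":0},{"grip":7.6,"dx":0,"dy":-3,"dz":0,"spin":0},{"grip":7.6,"dx":0,"dy":-5,"dz":0,"spin":0},{"grip":7.6,"dx":0,"dy":-8,"dz":0,"spin":0},{"grip":7.6,"dx":0,"dy":-11,"dz":0,"spin":0},{"grip":7.6,"dx":0,"dy":-14,"dz":0,"spin":0},{"grip":7.6,"dx":0,"dy":-16,"dz":0,"spin":0},{"grip":7.6,"dx":0,"dy":-16,"dz":0,"spin":0}]'; python3 go.py 350 350 190 78.8
```

```text
clock: 12.65
eef_pos: [521.9, 232.3, 190.1]
eef_rot: [-1.574, -0.002, 1.375]
wrist_force: [-0.0, 0.2, -1.0]
finger_gap: 75.9
pos [521.9 232.3 190.1] yaw 78.8 dx dy dz cm [ 8.21 -0.03 19.15] spin -0.0 t 12.65 F [-0.   0.2 -1. ] j [ 0.35  0.36  1.49 -0.    1.28 -1.02] gap 75.93183766172106
```

```bash
python3 -m jog '[{"grip":7.6,"dx":0.6,"dy":0,"dz":1,"spin":0},{"grip":7.6,"dx":2.3,"dy":0,"dz":4,"spin":0},{"grip":7.6,"dx":4.6,"dy":0,"dz":8,"spin":0},{"grip":7.6,"dx":6.9,"dy":0,"dz":12,"spin":0},{"grip":7.6,"dx":9.2,"dy":0,"dz":16,"spin":0},{"grip":7.6,"dx":11.5,"dy":0,"dz":20,"spin":0},{"grip":7.6,"dx":13.8,"dy":0,"dz":24,"spin":0},{"grip":7.6,"dx":16.1,"dy":0,"dz":28,"spin":0},{"grip":7.6,"dx":18.4,"dy":0,"dz":32,"spin":0},{"grip":7.6,"dx":20.2,"dy":0,"dz":35,"spin":0},{"grip":7.6,"dx":21,"dy":0,"dz":36.4,"spin":0},{"grip":7.6,"dx":21,"dy":0,"dz":36.4,"spin":0}]'
python3 - <<'E'
from h import *
ct=cam("top");cs=cam("side");a=ct["im"][155:275,120:240];b=cs["im"][125:225,160:285]
f=lambda i:cv2.resize(i,(400,int(400*i.shape[0]/i.shape[1])),interpolation=cv2.INTER_CUBIC)[:320]
cv2.imwrite("pics/end.png",np.hstack([f(a),f(b)])); cv2.imwrite("pics/topend.png",ct["im"])
g=cv2.cvtColor(ct["im"],cv2.COLOR_BGR2GRAY)[170:262,140:225]; m=((g<90)*255).astype(np.uint8)
n,l,st,ce=cv2.connectedComponentsWithStats(m)
for i in range(1,n):
    if 3<=st[i,4]<=20: print("hole",(ce[i]+[140,170]).round(1),st[i,4],ray(ct,ce[i]+[140,170],44)[0,:2].round(1))
E
```

```text
clock: 14.15
eef_pos: [204.6, 508.7, 187.3]
eef_rot: [-1.571, 0.001, 1.377]
wrist_force: [0.1, -0.1, -0.1]
finger_gap: 76.1
hole [183.5 190.5] 4 [573.2 221.9]
hole [204. 196.] 3 [559.5 175.7]
hole [173.5 237.5] 4 [469.  242.6]
hole [194.5 241.5] 4 [459.3 196.1]
```

View pics/end.png

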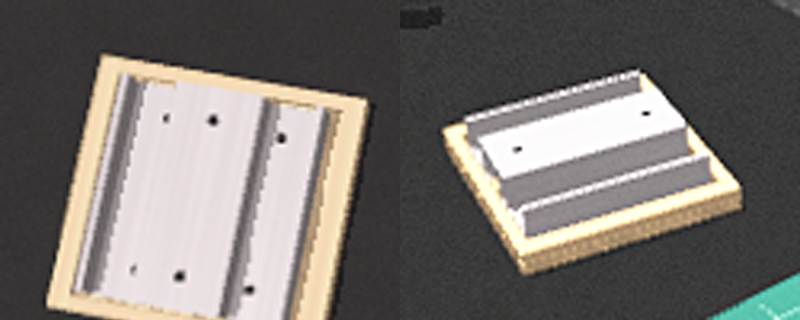

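The rail is nested: upper holes at (213,120) and (180,276) in the top crop, giving a centre of (521.1, 232.3) at -11.2°. The tray centre was measured at (521.4, 232). The right lower rail's holes are where they were, and the robot is clear.

```bash
python3 -c "
from cell import ticket; print(ticket.sign_off())"
```

```text
the job is handed in; nothing more can be done
None
```

I picked up the matching 150 × 60 channel and laid it flanges down across the two lower rails. One flange sits in each trough, and I released it, backed the arm away and handed the job in at about 14 s.

**Final checks:**
- **Position:** the top view put the rail's centre at (521.1, 232.3) and yaw -11.2°, against a target of (521.4, 232) and -11.2°.
- **Contact:** the rail touched down at the predicted height, with wrist-force readings of at most about 3 N while lowering.
- **Lower rails:** the right rail's holes were within 0.5 px of where they started. The left rail's holes were mostly covered, so I judged it seated only by eye in both views.

**One check disagreed:** a side-view estimate of the held rail gave -17.4° and a centre about 4 mm off in y. I put this down to poor hole centroids, and the final top view agreed with the target instead.

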